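# Shift the planer's feed gearbox to the marked speed

### The arm

A 6-joint arm with a two-finger parallel gripper is mounted at the origin on the work surface. World frame = base frame: x ahead of the robot, y to its left, z up, the work surface at z = 0. Lengths are in mm, angles in rad, forces in N, time in s.
With the tool pointing down it reaches from about 250 to 850 mm from the base axis. Payload 12.5 kg.
Tool frame: the origin (TCP) lies on the mounting face of the last link; the fingertips stand 186 mm ahead of it and the grasp point (between the pads) lies 167 mm ahead of it (env.tcp_to_grasp is the distance from the TCP to the grasp point, in mm); z points along the fingers, y is the line along which they close (so a half turn about z gives the same grasp; the last joint's range is limited). The gripper opens to 93 mm and grips with 3 to 60 N. Pads are 15 mm wide; open, the fingers measure 128 mm over their backs; the gripper's body (75 mm by 188 mm) begins 65 mm behind the grasp point.
Start: joints at [1.151, 0.351, 1.652, -0, 1.139, -0.085], TCP at [180.688, 519.459, 404.733] pointing down, gripper open.
Joint ranges: [-2.75, 2.75], [-0.79, 2.1], [0.01, 2.65], [-1.57, 4.71], [0.07, 3.14], [-2.87, 2.87]. Speed limits (rad/s): [2.22, 2.22, 2.79, 3.14, 3.14, 3.14].

### API

Orientations are given as [roll, pitch, yaw] about the fixed x, y, z axes, in that order (R = Rz(yaw) Ry(pitch) Rx(roll)).
In Python, from bench import env gives the robot as it stands. The module is installed in compiled form; this text tells all that it offers.
- The arm moves only by the tool step_arm, never from a script. Its argument "rows" is one flat list of numbers, 7 for each row, row after row: the shift along the tool's x, y, z each as a share of 10 cm, from -1 to 1, then the turn, a rotation vector about the tool's x, y, z each as a share of 90 degrees, from -1 to 1, then the opening, from 0 (shut) to 1 (fully open). A call has 1 to 12 rows; each row is the pose to reach, as a shift and turn from the pose commanded when the call began, along the tool's axes at that moment; what a row does not reach only later rows make up. A row lasts 1/12 s, in which the tool goes at most 41.7 mm and 7.16 degrees, less where a joint would pass 70% of its speed; a pose out of reach is approached as far as the arm can. A call with a number of a shift or a turn outside -1 to 1 is refused whole. A call with a gripper value outside its range is refused whole. The fingers move at their own pace and stop on an object; "squeeze" is the grip in N (left out, the last holds). Time passes only in rows, so rows that repeat a pose let the fingers close. It gives the time, the measured TCP pose, the force, the opening and the grip force at its end, in the units of the state.
- env.sense(): the state, without advancing time (a new reading comes with each control period).
- env.capture(name): name is "scene" or "top"; returns the picture (420x560x3 uint8, blue, green, red); there is no depth.
- env.calibration(name): a dict with "fov_y" (degrees; the focal length in pixels is half the picture's height over the tangent of half this angle, whatever the lens; pixels are square), "cx", "cy" (the principal point, pixels), "dist_coeffs" ([k1, k2, p1, p2, k3] as OpenCV has them; the pictures are not rectified), "rvec" (rotation vector, rad) and "tvec" (3), from world to camera coordinates, as OpenCV has them. Camera axes: x right, y down, z forward; pixel columns grow to the right and rows downward; lengths in mm; the calibration is good to about 2 mm. A picture is of the moment at which its call begins. calibration takes no time and is no camera call.
- env.finish_job(): hands the job in; it is judged then, once.
The state is a dict: "time_s": time; "joint_positions": joint angles; "joint_velocities": joint speeds; "effort": joint torques, N m; "eef_pos": TCP position; "ee_rot": TCP orientation; "force": force on the tool from outside, world axes, zero at the start; "moment": the same for the moment, N m; "gripper_width": finger opening in mm; "grasp_force": force on a finger pad.
Only numpy, scipy, OpenCV 4.12 (cv2) and the standard library are available. Lean on these libraries where they do the work, as an engineer would, in place of code of your own. Each camera call takes 0.05 s, during which the arm holds its last target. There are 200 camera calls.

### The job

Change the planer's feed speed: the standing marker pin on the gearbox shows which of the four outer slots of the gate is wanted. With a fingertip, without gripping it and without forcing it, push the gear lever out of the middle slot, along the cross slot and fully home into the end of the slot next to the pin, then take the hand away. Leave the loose things on the gearbox and on the bench where they are.

Things in the scene. Friction and masses are not known exactly. Their poses are not given: they have to be found in the camera images.
- gearbox: feed gearbox, fixed: teal housing with a cream cap, 220 mm along its x, 300 mm along y, 100 mm high (foot flange to 170 mm either side in y; a motor 90 mm in diameter juts 70 mm out of the +x face). Origin: centre of its underside, on the bench. Its x points to its far side (away from the robot, turned up to 23 degrees), y to its left, z up
- gate: steel gate plate on the cap, 104 mm square, top 110 mm above the bench; origin and axes are the gearbox's. Slots 15 mm wide: three along x (left, middle, right, at y = +26, 0, -26 mm), joined halfway, at x = 0, by one cross slot along y that ends at the outer slots. In each slot the stem goes 26 mm either way. The slots' inner corners are rounded, 5.5 mm
- lever: gear lever: 10 mm steel stem with a black grip on top. It tilts both ways about a pivot inside the gearbox, 15 mm above the bench at the gearbox's centre. Origin: that pivot; z runs up the stem. No springs or detents: it stays where left. 2 to 3 N sideways on the grip moves it; the gate's walls stop it. It starts anywhere along the middle slot
- lever_grip (a point): middle of the black grip, a cylinder 22 mm in diameter, 45 mm long, on the stem's axis 147.5 mm from the pivot: when upright 162 mm above the bench, the grip spanning 140 to 185 mm. At the end of a slot it stands about 40 mm off centre in x (and as much in y in the outer slots) and is up to 11 mm lower
- lever_gate (a point): point on the stem's axis 90 mm from the pivot, about where the stem passes the gate plate; it moves 0.61 times as far as the middle of the grip
- pin: marker pin, dark steel, fixed: 18 mm in diameter with a 22 mm collar, standing 36 mm above the cap. Origin: centre of its underside on the cap. It stands in one of four sockets, at x = +-62 mm, y = +-48 mm of the gearbox, each next to the outer end of one of the four outer slots; it marks the slot wanted
- plug1: flat dark steel plug, fixed, 22 mm in diameter and 4 mm high, in one of the three other sockets. Origin: centre of its underside on the cap
- plug2: flat dark steel plug, fixed, 22 mm in diameter and 4 mm high, in one of the three other sockets. Origin: centre of its underside on the cap
- plug3: flat dark steel plug, fixed, 22 mm in diameter and 4 mm high, in one of the three other sockets. Origin: centre of its underside on the cap
- slot_fl (a point): where lever_gate stands when the lever is home in the far left slot end (fixed in the gearbox at x = +24.1, y = +24.1 mm: a little less than 26 because the stem leans)
- slot_fr (a point): where lever_gate stands when the lever is home in the far right slot end (fixed in the gearbox at x = +24.1, y = -24.1 mm: a little less than 26 because the stem leans)
- slot_nl (a point): where lever_gate stands when the lever is home in the near left slot end (fixed in the gearbox at x = -24.1, y = +24.1 mm: a little less than 26 because the stem leans)
- slot_nr (a point): where lever_gate stands when the lever is home in the near right slot end (fixed in the gearbox at x = -24.1, y = -24.1 mm: a little less than 26 because the stem leans)
- offcut: loose pine offcut, 70 x 40 x 25 mm, lying on the gearbox cap (left side of the gate); origin at the centre of its underside. A bystander
- tin: loose small round tin, 38 mm in diameter, 32 mm tall, standing on the gearbox cap (left side of the gate); origin at the centre of its underside. A bystander
- spanner: loose steel spanner, 160 mm long, lying on the gearbox cap (right side of the gate); origin in its underside. A bystander
- glue: loose white glue bottle, 60 mm in diameter, 160 mm tall, standing on the bench to the left; origin at the centre of its underside. A bystander
- hammer: loose hammer lying on the bench to the right; origin in its underside. A bystander
- gear: loose dark steel ring, 70 mm in diameter, 20 mm tall, lying on the bench to the right; origin at the centre of its underside. A bystander
- block: loose wooden block, 120 x 60 x 45 mm, lying on the bench to the left; origin at the centre of its underside. A bystander

How it is judged:
By the outcome, as a careful person would: the job done as asked, in the order asked, and still so for the second after the job is handed in, with the robot touching nothing.
It also fails if it takes over 48 s, if anything falls off the work surface, if the arm or the gripper's body presses on something with over 40 N, if the wrist force passes 120 N, or if a joint passes its speed limit or range.

## Working session

There is one attempt and no reset: what is moved stays moved. The work goes in short steps, Python scripts to look and compute and a tool call to move; the robot and the scene stay as the last step left them, time stands still between calls to the robot, and variables do not carry over. Pictures are saved under pics/ and viewed, at most 10 in all, crops included, and the job is handed in when it is done.

Besides the shell and the picture viewer there is one more tool, called after "Emit:" as name(argument=value, ...) on one line, values as JSON. step_arm: Moves the arm, as the interface text tells. Shift numbers are shares of 10 cm and turn numbers shares of 90 degrees, none past 1 either way. Its arguments: {"type":"object","properties":{"rows":{"type":"array","items":{"type":"number"}},"squeeze":{"type":"number"}},"required":["rows"]}

```bash
mkdir -p pics
python3 - <<'E'
from bench import env
import cv2
for n in("scene","top"):
    cv2.imwrite(f"pics/{n}0.png",env.capture(n)); print(n,env.calibration(n))
print(env.sense(), env.tcp_to_grasp)
E
```

```text
scene {'fov_y': 48.57854260416733, 'cx': 281.74847893597143, 'cy': 204.74541875712643, 'dist_coeffs': array([-0.0463096,  0.       ,  0.       ,  0.       ,  0.       ]), 'rvec': array([ 2.06664107,  0.70627565, -0.39252497]), 'tvec': array([-406.43223842,  -73.61076186, 1814.63349911])}
top {'fov_y': 56.99181004553079, 'cx': 273.41019828020035, 'cy': 214.44089261130836, 'dist_coeffs': array([-0.01125498,  0.        ,  0.        ,  0.        ,  0.        ]), 'rvec': array([ 2.14643725, -2.12631707,  0.1740493 ]), 'tvec': array([ -23.74189496,  514.43266392, 1149.72630547])}
{'time_s': 0.1, 'joint_positions': array([ 1.15139665e+00,  3.51164251e-01,  1.65230933e+00, -2.53327822e-05,
        1.13912342e+00, -8.46366435e-02]), 'joint_velocities': array([-6.92674820e-04, -9.02414324e-04, -2.72822414e-03,  8.93754259e-04,
       -9.46844160e-05,  7.13548772e-04]), 'effort': array([ 3.78698260e-04, -4.98035395e+01, -2.85700625e+01,  7.00391270e-02,
        2.39624188e-02, -6.17086653e-05]), 'eef_pos': array([180.65351552, 519.37245412, 404.28438755]), 'ee_rot': array([-3.14058996e+00, -6.19871923e-05,  2.80684020e+00]), 'force': array([-0.47530802,  0.13344461,  0.04553867]), 'moment': array([-0.01867637, -0.06286277,  0.00057077]), 'grasp_force': 0.0, 'gripper_width': 92.96853363604764} 167.3
```

View pics/scene0.png

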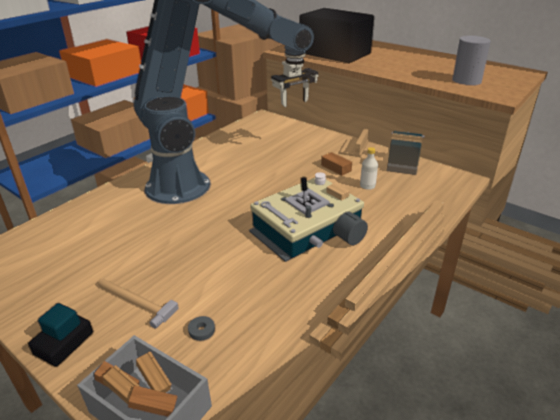

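View pics/top0.png

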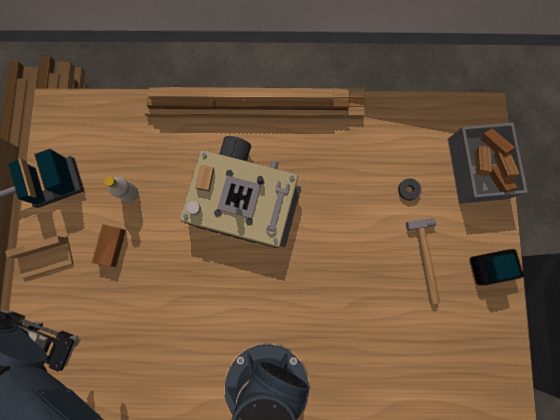

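The scene picture shows the gearbox near (305,215), with the tall black grip at (304,184) and a second dark post at (308,210). In the top picture the gate is at about (239,197). I'll enlarge both.

Run:
```python
import cv2,numpy as np
s=cv2.imread("pics/scene0.png")[165:260,245:375]; t=cv2.imread("pics/top0.png")[145:250,175:305]
cv2.imwrite("pics/s1.png",cv2.resize(s,None,fx=6,fy=6,interpolation=cv2.INTER_CUBIC))
cv2.imwrite("pics/t1.png",cv2.resize(t,None,fx=5.7,fy=5.7,interpolation=cv2.INTER_CUBIC))
```

```text
(no output)
```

View pics/s1.png

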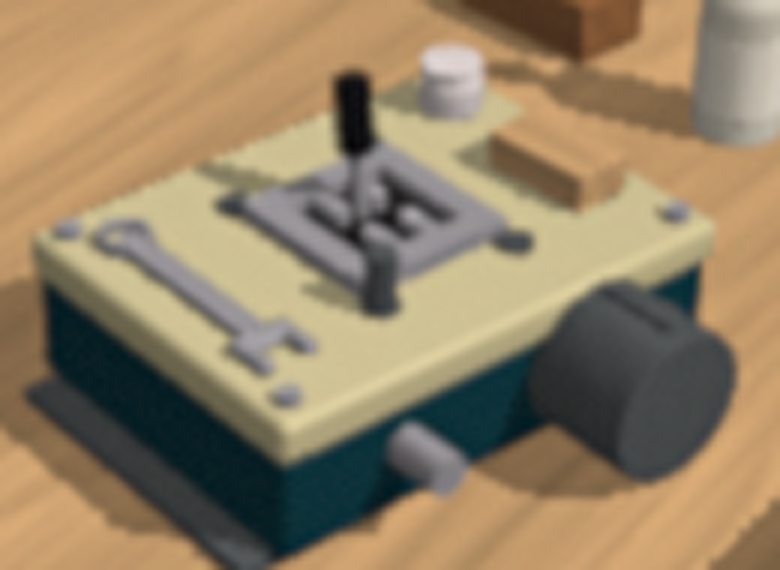

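View pics/t1.png

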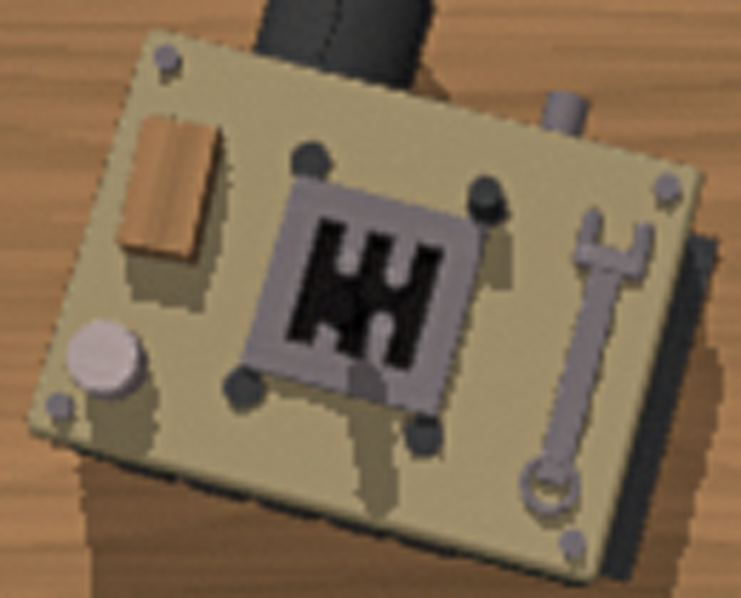

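The pin is the tall post at the far right socket: crop (487,200) in the top view, (380,270) in the scene view. Flat plugs sit in the other three sockets. The lever is in the middle slot, with the grip at crop (354,112) in the scene view and about (345,300) in the top view.

```bash
cat > h.py <<'E'
import cv2,numpy as np
from bench import env
def cal(n):
    c=env.calibration(n); f=210/np.tan(np.radians(c["fov_y"]/2))
    return np.array([[f,0,c["cx"]],[0,f,c["cy"]],[0,0,1]]),c["dist_coeffs"],c["rvec"],c["tvec"]
def ray(n,uv):
    K,d,r,t=cal(n); R=cv2.Rodrigues(r)[0]
    p=cv2.undistortPoints(np.array(uv,float).reshape(-1,1,2),K,d).reshape(-1,2)
    return -R.T@t, np.c_[p,np.ones(len(p))]@R
def onz(n,uv,z):
    o,v=ray(n,uv); return o+v*((z-o[2])/v[:,2])[:,None]
def proj(n,P):
    K,d,r,t=cal(n); return cv2.projectPoints(np.array(P,float).reshape(-1,1,3),r,t,K,d)[0].reshape(-1,2)
E
python3 - <<'E'
from h import *
t=cv2.imread("pics/top0.png"); s=cv2.imread("pics/scene0.png")
h=cv2.cvtColor(t,cv2.COLOR_BGR2HSV)
print(h[230,230],h[160,215],t[185,225])
T=lambda a:175+(np.array(a,float)+.5)/np.array([5.7])-.5+np.array([0,-30])
S=lambda a:np.array([245,165])+(np.array(a,float)+.5)/6-.5
# cap corners fl,fr,nr,nl at z=100
cap=onz("top",T([[152,30],[702,172],[597,580],[32,430]]),100)
gate=onz("top",T([[303,180],[487,222],[433,412],[245,365]]),110)
plug=onz("top",T([[311,160],[424,437],[244,387]]),104); pin=onz("top",T([[487,190]]),136)
print(cap[:,:2].round(1),cap[:,:2].mean(0)); print(gate.round(1),gate[:,:2].mean(0)); print("plugs",plug.round(1),"pin",pin.round(1), (plug[0]+plug[1]+plug[2]*0)/2, "diag", (plug[2]+pin[0])/2)
m=((h[...,0]>15)&(h[...,0]<32)&(h[...,1]>50)&(h[...,1]<115)&(h[...,2]>120)).astype(np.uint8)
m[:145]=0;m[250:]=0;m[:,:175]=0;m[:,305:]=0
for sz,(a,b) in {"cap":(0,2)}.items():
  for q in (cap,gate): print("lens",[np.linalg.norm(q[i]-q[i-1]).round(1) for i in range(4)], "yaw", [np.degrees(np.arctan2(*(q[i]-q[j])[[1,0]])).round(1) for i,j in((0,3),(1,2))],[np.degrees(np.arctan2(*(q[i]-q[j])[[1,0]])).round(1)-90 for i,j in((0,1),(3,2))])
# black grip in scene
g=(s.max(2)<40).astype(np.uint8); n,l,st,c=cv2.connectedComponentsWithStats(g)
for i in range(1,n):
  if 290<c[i][0]<320 and 170<c[i][1]<205: print("grip",st[i],c[i])
E
```

```text
[ 20  83 156] [ 21  82 156] [110 105 113]
[[700.3 200.3]
 [625.6 -90.3]
 [411.8 -36.9]
 [486.  253.4]] [555.91824925  81.59803775]
[[616.6 116.9 110. ]
 [595.2  21.3 110. ]
 [495.7  47.2 110. ]
 [519.1 143.7 110. ]] [556.65598479  82.26180193]
plugs [[629.  113.7 104. ]
 [483.7  52.  104. ]
 [508.7 144.7 104. ]] pin [[605.4  20.5 136. ]] [556.35068498  82.84583213 104.        ] diag [557.03641852  82.62621374 120.        ]
lens [np.float64(220.8), np.float64(300.1), np.float64(220.3), np.float64(299.6)] yaw [np.float64(-13.9), np.float64(-14.0)] [np.float64(-14.400000000000006), np.float64(-14.299999999999997)]
lens [np.float64(101.2), np.float64(98.0), np.float64(102.8), np.float64(99.2)] yaw [np.float64(-15.4), np.float64(-14.6)] [np.float64(-12.599999999999994), np.float64(-13.599999999999994)]
grip [302 178   5  13  50] [303.6  183.92]
grip [311 197   1   2   2] [311.  197.5]
grip [309 201   2   1   2] [309.5 201. ]
grip [303 203   2   2   3] [303.33333333 203.66666667]
```

```bash
cat >> h.py <<'E'
C=np.array([556.5,82.3]); yaw=np.radians(-14.2)
G=np.array([[np.cos(yaw),-np.sin(yaw)],[np.sin(yaw),np.cos(yaw)]])
def toG(p): p=np.atleast_2d(p).astype(float); return np.c_[(p[:,:2]-C)@G,p[:,2]]
def toW(p): p=np.atleast_2d(p).astype(float); return np.c_[p[:,:2]@G.T+C,p[:,2]]
E
python3 - <<'E'
from h import *
for uv in ([303.6,183.9],[303.2,177.8],[304.4,190.5]):
    o,v=ray("scene",[uv]); o=toG(o)[0]; v=np.r_[v[0,:2]@G,v[0,2]]
    k=-o[1]/v[1]; print((o+k*v).round(1))
for gx in (-40,-20,-10,0,10,20):   # predicted mid grip
    th=np.arcsin(gx/147.5); P=[[gx,0,15+147.5*np.cos(th)]]; Q=[[170/147.5*gx,0,15+170*np.cos(th)]]
    print(gx,proj("scene",toW(P)).round(1),proj("top",toW(Q)).round(1))
t=cv2.imread("pics/top0.png")
print(t[180:225,225:255].max(2))
s=env.sense(); print(toG(s["eef_pos"]))
E
```

```text
[-16.8   0.  163.5]
[-19.3   0.  185.1]
[-12.2  -0.  140.7]
-40 [[299.  182.7]] [[232.2 207. ]]
-20 [[302.9 184.1]] [[234.3 198.6]]
-10 [[304.9 185.1]] [[235.4 194.5]]
0 [[307.  186.3]] [[236.6 190.5]]
10 [[309.  187.6]] [[237.7 186.6]]
20 [[311.  189.2]] [[238.9 182.7]]
[[127 111 114 ... 155 157 158]
 [125 115 114 ... 156 156 157]
 [116 112 111 ... 123 126 144]
 ...
 [157 157 157 ...  79 161 160]
 [157 158 156 ... 103 162 160]
 [158 157 156 ... 114 160 159]]
[[-471.57972782  331.51993962  404.28438755]]
```

Emit:
step_arm(rows=[-1,-1,0,0,0,-0.056,0,-1,-1,0,0,0,-0.056,0,-1,-1,0,0,0,-0.056,0,-1,-1,0,0,0,-0.056,0,-1,-1,0,0,0,-0.056,0,-1,-1,0,0,0,-0.056,0], squeeze=10)

```text
time_s: 0.6
eef_pos: [242.6, 391.8, 404.9]
ee_rot: [3.141, -0.0, 2.893]
force: [-0.5, -0.2, -0.1]
gripper_width: 57.3
grasp_force: 0.0
```

```bash
cat > st.py <<'E'
from h import *
s=env.sense(); print(s["time_s"],toG(s["eef_pos"]).round(1),(np.degrees(s["ee_rot"])).round(2),s["force"].round(2),s["gripper_width"])
E
python3 st.py
```

```text
0.6 [[-380.2  223.   404.9]] [179.98  -0.   165.75] [-0.5  -0.22 -0.13] 57.28894334384726
```

Emit:
step_arm(rows=[-1,-0.75,0,0,0,0,0,-1,-0.75,0,0,0,0,0,-1,-0.75,0,0,0,0,0,-1,-0.75,0,0,0,0,0])

```text
time_s: 0.93
eef_pos: [323.8, 292.2, 404.7]
ee_rot: [-3.141, 0.001, 2.891]
force: [0.2, -0.4, 0.9]
gripper_width: 30.9
grasp_force: 0.0
```

Emit:
step_arm(rows=[-1,-0.75,0,0,0,0,0,-1,-0.75,0,0,0,0,0,-1,-0.75,0,0,0,0,0,-1,-0.75,0,0,0,0,0])

```text
time_s: 1.27
eef_pos: [402.8, 195.0, 404.7]
ee_rot: [-3.141, 0.001, 2.891]
force: [-0.7, 0.6, 0.5]
gripper_width: 4.2
grasp_force: 0.0
```

Emit:
step_arm(rows=[-0.9,-0.7,0,0,0,0,0,-0.9,-0.7,0,0,0,0,0,-0.9,-0.7,0,0,0,0,0,-0.9,-0.7,0,0,0,0,0,-0.9,-0.7,0,0,0,0,0])

```text
time_s: 1.68
eef_pos: [470.4, 108.2, 404.3]
ee_rot: [3.142, -0.001, 2.893]
force: [-0.2, 0.5, -0.9]
gripper_width: 0.5
grasp_force: 0.0
```

```bash
python3 st.py
```

```text
1.6833 [[-89.8   4.  404.3]] [ 1.8000e+02 -5.0000e-02  1.6577e+02] [-0.18  0.52 -0.89] 0.4974257890366415
```

Emit:
step_arm(rows=[0,-0.04,0.35,0,0,0,0,0,-0.04,0.7,0,0,0,0,0,-0.04,0.7,0,0,0,0,-0.2,-0.04,0.7,0,0,0,0,-0.35,-0.04,0.7,0,0,0,0,-0.4,-0.04,0.7,0,0,0,0,-0.4,-0.04,0.7,0,0,0,0,-0.4,-0.04,0.7,0,0,0,0])

```text
time_s: 2.35
eef_pos: [507.1, 95.1, 335.3]
ee_rot: [3.142, -0.0, 2.895]
force: [-0.5, 0.2, -0.3]
gripper_width: 0.2
grasp_force: 0.0
```

Emit:
step_arm(rows=[-0.02,0,0,0,0,0,0,-0.04,0,0,0,0,0,0,-0.06,0,0,0,0,0,0,-0.08,0,0,0,0,0,0,-0.1,0,0,0,0,0,0,-0.12,0,0,0,0,0,0,-0.14,0,0,0,0,0,0,-0.16,0,0,0,0,0,0,-0.18,0,0,0,0,0,0,-0.2,0,0,0,0,0,0,-0.2,0,0,0,0,0,0,-0.2,0,0,0,0,0,0])

```text
time_s: 3.35
eef_pos: [527.0, 89.4, 334.7]
ee_rot: [-3.142, 0.0, 2.895]
force: [-1.6, -0.0, 2.4]
gripper_width: 0.4
grasp_force: 0.7
```

```bash
python3 st.py
python3 - <<'E'
from h import *
a=[cv2.resize(env.capture("scene")[165:235,255:355],None,fx=5,fy=5,interpolation=cv2.INTER_CUBIC),cv2.resize(env.capture("top")[160:230,190:290],None,fx=3,fy=5,interpolation=cv2.INTER_CUBIC)]
cv2.imwrite("pics/a.png",np.hstack(a))
E
```

```text
3.35 [[-30.3  -0.4 334.7]] [-180.      0.    165.85] [-1.64 -0.    2.43] 0.35359806535990046
```

View pics/a.png

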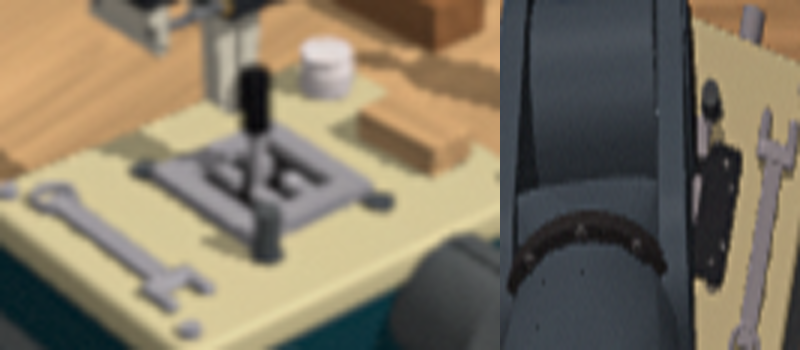

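The scene crop shows the closed fingertips behind the grip, which is at (256,98), i.e. full-image pixel (306,184.5). The top view is blocked by the arm. Next I'll measure the grip with a mask.

```bash
cat > gr.py <<'E'
from h import *
import sys
ax,val=int(sys.argv[1]),float(sys.argv[2])   # known gearbox coordinate of the grip middle
s=env.capture("scene"); w=np.clip(70-s.max(2).astype(float),0,40)
g=(w>15).astype(np.uint8); n,l,st,c=cv2.connectedComponentsWithStats(g)
for i in range(1,n):
  if 285<c[i][0]<335 and 172<c[i][1]<205 and st[i][4]>25:
    ww=w*(l==i); yy,xx=np.mgrid[:420,:560]; uv=[(ww*xx).sum()/ww.sum(),(ww*yy).sum()/ww.sum()]
    o,v=ray("scene",[uv]); o=toG(o)[0]; v=np.r_[v[0,:2]@G,v[0,2]]
    print(st[i],np.round(uv,2),(o+(val-o[ax])/v[ax]*v).round(1))
E
python3 st.py; python3 gr.py 1 0
```

```text
3.45 [[-30.4  -0.4 334.7]] [-180.      0.    165.86] [-1.12  0.46  1.07] 0.47666927082307475
[303 179   6  13  61] [305.3  184.47] [ -8.3   0.  165.3]
```

Run:
```python
from h import *
S=lambda a:np.array([245,165])+(np.array(a,float)+.5)/6-.5
P=[[62,48,104],[-62,-48,104],[62,-48,100],[110,-150,100],[-110,-150,100],[110,150,100],[-52,-52,110],[52,52,110],[62,-48,136]]
q=proj("scene",toW(P)); m=S([[514,242],[232,203],[381,308],[284,463],[36,237],[713,222],[242,200],[510,232],[379,242]])
print(np.c_[q,m,m-q].round(2))
```

```text
[[ 3.3033e+02  2.0467e+02  3.3025e+02  2.0492e+02 -8.0000e-02  2.4000e-01]
 [ 2.8340e+02  1.9850e+02  2.8325e+02  1.9842e+02 -1.5000e-01 -8.0000e-02]
 [ 3.0770e+02  2.1632e+02  3.0808e+02  2.1592e+02  3.8000e-01 -4.0000e-01]
 [ 2.9193e+02  2.3596e+02  2.9192e+02  2.4175e+02 -2.0000e-02  5.7900e+00]
 [ 2.4979e+02  2.0388e+02  2.5058e+02  2.0408e+02  7.9000e-01  2.0000e-01]
 [ 3.6307e+02  2.0127e+02  3.6342e+02  2.0158e+02  3.5000e-01  3.1000e-01]
 [ 2.8429e+02  1.9867e+02  2.8492e+02  1.9792e+02  6.2000e-01 -7.5000e-01]
 [ 3.2923e+02  2.0138e+02  3.2958e+02  2.0325e+02  3.6000e-01  1.8700e+00]
 [ 3.0794e+02  2.0679e+02  3.0775e+02  2.0492e+02 -1.9000e-01 -1.8700e+00]]
```

Emit:
step_arm(rows=[-0.02,0,0,0,0,0,0,-0.04,0,0,0,0,0,0,-0.06,0,0,0,0,0,0,-0.08,0,0,0,0,0,0,-0.1,0,0,0,0,0,0,-0.11,0,0,0,0,0,0,-0.11,0,0,0,0,0,0,-0.11,0,0,0,0,0,0])

```text
time_s: 4.17
eef_pos: [537.6, 86.7, 334.7]
ee_rot: [-3.142, -0.0, 2.895]
force: [-1.4, 0.5, 1.8]
gripper_width: 0.2
grasp_force: 0.8
```

```bash
python3 st.py; python3 gr.py 1 0
```

```text
4.1667 [[-1.940e+01 -3.000e-01  3.347e+02]] [-180.     -0.    165.86] [-1.42  0.47  1.78] 0.21405118186284
[305 180   6  13  65] [307.26 185.83] [  1.4   0.  164.8]
```

Emit:
step_arm(rows=[0.2,0,0,0,0,0,0,0.4,0,0,0,0,0,0,0.4,0,0,0,0,0,0,0.4,0.3,0,0,0,0,0,0.4,0.6,0,0,0,0,0,0.4,0.6,0,0,0,0,0,0.4,0.6,0,0,0,0,0,0,0.6,0,0,0,0,0,-0.19,0.6,0,0,0,0,0,-0.19,0.6,0,0,0,0,0,-0.19,0.6,0,0,0,0,0,-0.19,0.6,0,0,0,0,0])

```text
time_s: 5.22
eef_pos: [570.2, 139.7, 334.4]
ee_rot: [-3.141, -0.001, 2.894]
force: [-0.2, -0.0, 0.2]
gripper_width: 0.6
grasp_force: 0.0
```

```bash
python3 st.py; python3 gr.py 1 0
```

```text
5.2167 [[ -0.8  59.  334.4]] [-1.7997e+02 -5.0000e-02  1.6582e+02] [-0.2  -0.04  0.25] 0.5716095831527124
[305 180   6  13  60] [307.53 186.27] [  2.8  -0.  163.9]
```

Emit:
step_arm(rows=[0,-0.15,0,0,0,0,0,-0.01,-0.25,0,0,0,0,0,-0.01,-0.28,0,0,0,0,0,-0.01,-0.3,0,0,0,0,0,-0.01,-0.32,0,0,0,0,0,-0.01,-0.34,0,0,0,0,0,-0.01,-0.36,0,0,0,0,0,-0.01,-0.38,0,0,0,0,0,-0.01,-0.4,0,0,0,0,0,-0.01,-0.42,0,0,0,0,0,-0.01,-0.43,0,0,0,0,0])

```text
time_s: 6.18
eef_pos: [561.1, 98.2, 334.8]
ee_rot: [3.142, 0.0, 2.895]
force: [-0.4, 2.1, 1.4]
gripper_width: 0.4
grasp_force: 1.1
```

```bash
python3 st.py; python3 gr.py 0 1
```

```text
6.1833 [[  0.6  16.5 334.8]] [1.8000e+02 1.0000e-02 1.6586e+02] [-0.43  2.11  1.44] 0.419506632951874
[303 181   5  14  63] [304.85 187.53] [  1.   -9.7 162. ]
```

Emit:
step_arm(rows=[0,-0.02,0,0,0,0,0,0,-0.04,0,0,0,0,0,0,-0.06,0,0,0,0,0,0,-0.08,0,0,0,0,0,0,-0.1,0,0,0,0,0,0,-0.12,0,0,0,0,0,0,-0.14,0,0,0,0,0,0,-0.16,0,0,0,0,0,0,-0.18,0,0,0,0,0,0,-0.2,0,0,0,0,0,0,-0.22,0,0,0,0,0])

```text
time_s: 7.15
eef_pos: [555.8, 76.8, 334.7]
ee_rot: [-3.142, 0.0, 2.895]
force: [-0.0, 1.9, -1.3]
gripper_width: 0.5
grasp_force: 0.9
```

```bash
python3 st.py; python3 gr.py 0 1
```

```text
7.15 [[  0.6  -5.5 334.7]] [-180.      0.    165.86] [-0.01  1.88 -1.28] 0.4617406084002779
[297 185   6  13  60] [299.5  190.59] [  1.  -31.8 159.1]
```

Emit:
step_arm(rows=[0,-0.02,0,0,0,0,0,0,-0.03,0,0,0,0,0,0,-0.04,0,0,0,0,0,0,-0.05,0,0,0,0,0,0,-0.06,0,0,0,0,0,0,-0.06,0,0,0,0,0])

```text
time_s: 7.7
eef_pos: [554.3, 71.0, 334.8]
ee_rot: [-3.142, 0.0, 2.895]
force: [0.8, 0.7, -1.0]
gripper_width: 0.6
grasp_force: 0.8
```

```bash
python3 st.py; python3 gr.py 0 1
```

```text
7.7 [[  0.6 -11.4 334.8]] [-180.      0.    165.85] [ 0.84  0.73 -1.  ] 0.6177864498705782
[295 186   7  13  62] [298.04 191.82] [  1.  -37.7 156.8]
```

Emit:
step_arm(rows=[0,-0.01,0,0,0,0,0,0,-0.02,0,0,0,0,0,0,-0.02,0,0,0,0,0,0,0.1,0,0,0,0,0,0,0.3,0,0,0,0,0,0.3,0.3,0,0,0,0,0,0.6,0.3,0,0,0,0,0,0.6,0.1,0,0,0,0,0,0.6,-0.15,0,0,0,0,0,0.6,-0.28,0,0,0,0,0,0.6,-0.28,0,0,0,0,0,0.5,-0.28,0,0,0,0,0])

```text
time_s: 8.75
eef_pos: [498.6, 56.7, 334.9]
ee_rot: [-3.141, -0.001, 2.894]
force: [0.2, 1.0, 0.2]
gripper_width: 0.2
grasp_force: 0.0
```

```bash
python3 st.py; python3 gr.py 0 1
```

```text
8.75 [[-49.8 -39.1 334.9]] [-1.7999e+02 -3.0000e-02  1.6582e+02] [0.22 1.01 0.16] 0.1738508772118171
[294 186   8  13  59] [297.5  192.26] [  1.  -39.9 156. ]
```

Emit:
step_arm(rows=[-0.15,0,0.04,0,0,0,0,-0.25,0,0.04,0,0,0,0,-0.28,0,0.04,0,0,0,0,-0.3,0,0.04,0,0,0,0,-0.32,0,0.04,0,0,0,0,-0.34,0,0.04,0,0,0,0,-0.36,0,0.04,0,0,0,0,-0.38,0,0.04,0,0,0,0,-0.4,0,0.04,0,0,0,0,-0.42,0,0.04,0,0,0,0,-0.44,0,0.04,0,0,0,0,-0.46,0,0.04,0,0,0,0])

```text
time_s: 9.8
eef_pos: [543.8, 45.0, 330.8]
ee_rot: [3.142, 0.0, 2.895]
force: [-1.5, 0.9, 0.6]
gripper_width: 0.4
grasp_force: 1.2
```

```bash
python3 st.py; python3 gr.py 1 -39.5
```

```text
9.8 [[ -3.2 -39.3 330.8]] [180.     0.   165.86] [-1.51  0.91  0.63] 0.3671897941203064
[298 189   9  13  72] [301.   195.12] [ 17.9 -39.5 153.5]
```

Emit:
step_arm(rows=[-0.02,0,0,0,0,0,0,-0.04,0,0,0,0,0,0,-0.06,0,0,0,0,0,0,-0.08,0,0,0,0,0,0,-0.1,0,0,0,0,0,0,-0.12,0,0,0,0,0,0,-0.14,0,0,0,0,0,0,-0.16,0,0,0,0,0,0,-0.18,0,0,0,0,0,0,-0.18,0,0,0,0,0,0])

```text
time_s: 10.68
eef_pos: [561.3, 40.5, 330.7]
ee_rot: [-3.141, 0.0, 2.895]
force: [-2.3, 0.4, -0.8]
gripper_width: 0.6
grasp_force: 0.8
```

```bash
python3 st.py; python3 gr.py 1 -39.5
```

```text
10.6833 [[ 15.  -39.4 330.7]] [-1.7999e+02  1.0000e-02  1.6585e+02] [-2.29  0.39 -0.79] 0.5851926156742034
[300 169  15  10  76] [307.25 173.32] [ 45.4 -39.5 244.6]
[302 193  11  12  87] [305.84 198.25] [ 41.4 -39.5 153.6]
```

Emit:
step_arm(rows=[-0.01,0,0,0,0,0,0,-0.02,0,0,0,0,0,0,-0.03,0,0,0,0,0,0,-0.03,0,0,0,0,0,0])

```text
time_s: 11.07
eef_pos: [564.1, 39.8, 330.7]
ee_rot: [-3.142, 0.0, 2.895]
force: [-2.7, 0.6, -0.9]
gripper_width: 0.8
grasp_force: 0.9
```

Emit:
step_arm(rows=[-0.01,0,0,0,0,0,0,-0.02,0,0,0,0,0,0,-0.02,0,0,0,0,0,0,-0.02,0,0,0,0,0,0])

```text
time_s: 11.4
eef_pos: [565.7, 39.5, 330.5]
ee_rot: [-3.141, -0.001, 2.895]
force: [-4.8, 1.7, -0.7]
gripper_width: 0.4
grasp_force: 2.3
```

```bash
python3 st.py; python3 gr.py 1 -39.5
```

```text
11.4 [[ 19.4 -39.3 330.5]] [-1.7999e+02 -8.0000e-02  1.6586e+02] [-4.78  1.72 -0.74] 0.4142552675407095
[301 169  15  11  79] [308.32 173.85] [ 50.3 -39.5 244.9]
[303 193  10  13  84] [306.52 198.91] [ 44.7 -39.5 152.8]
```

Emit:
step_arm(rows=[-0.01,0,0,0,0,0,0,-0.01,0,0,0,0,0,0,-0.01,0,0,0,0,0,0])

```text
time_s: 11.7
eef_pos: [566.4, 39.3, 330.4]
ee_rot: [-3.141, -0.003, 2.895]
force: [-8.0, 2.4, 0.5]
gripper_width: 0.7
grasp_force: 3.7
```

```bash
python3 st.py
```

```text
11.7 [[ 20.1 -39.3 330.4]] [-1.7998e+02 -1.5000e-01  1.6586e+02] [-7.97  2.44  0.54] 0.7206607548112722
```

Force now rises stiffly against the end wall, so the lever is home. I'll back off straight, rise and retreat to clear the view.

Emit:
step_arm(rows=[0.05,0,0,0,0,0,0,0.3,0,0,0,0,0,0,0.6,0,0,0,0,0,0,0.9,0,0,0,0,0,0,0.9,0,-0.4,0,0,0,0,0.9,0,-0.8,0,0,0,0,0.9,0,-0.8,0,0,0,0,0.9,0,-0.8,0,0,0,0])

```text
time_s: 12.37
eef_pos: [479.9, 61.2, 413.1]
ee_rot: [3.14, 0.006, 2.895]
force: [0.3, 0.5, -0.9]
gripper_width: 0.7
grasp_force: 0.0
```

Emit:
step_arm(rows=[1,1,0,0,0,0,0,1,1,0,0,0,0,0,1,1,0,0,0,0,0,1,1,0,0,0,0,0,1,1,0,0,0,0,0,1,1,0,0,0,0,0])

```text
time_s: 12.87
eef_pos: [406.9, 182.9, 410.1]
ee_rot: [-3.141, -0.0, 2.897]
force: [-0.1, 0.4, 0.7]
gripper_width: 0.6
grasp_force: 0.0
```

Emit:
step_arm(rows=[0.5,1,0,0,0,0,0,0.5,1,0,0,0,0,0,0.5,1,0,0,0,0,0,0.5,1,0,0,0,0,0,0.5,1,0,0,0,0,0,0.5,1,0,0,0,0,0])

```text
time_s: 13.37
eef_pos: [383.7, 290.7, 410.2]
ee_rot: [-3.141, -0.0, 2.894]
force: [0.1, -0.6, 0.1]
gripper_width: 0.4
grasp_force: 0.0
```

Emit:
step_arm(rows=[0.5,1,0,0,0,0,0,0.5,1,0,0,0,0,0,0.5,1,0,0,0,0,0,0.5,1,0,0,0,0,0,0.5,1,0,0,0,0,0,0.5,1,0,0,0,0,0])

```text
time_s: 13.87
eef_pos: [359.7, 399.6, 410.5]
ee_rot: [-3.141, -0.0, 2.894]
force: [-0.0, 0.2, 0.5]
gripper_width: 0.8
grasp_force: 0.0
```

```bash
python3 st.py;python3 gr.py 1 -39.5
python3 - <<'E'
from h import *
a=[cv2.resize(env.capture("scene")[165:245,245:325],None,fx=5,fy=5,interpolation=cv2.INTER_CUBIC),cv2.resize(env.capture("top")[160:240,210:290],None,fx=5,fy=5,interpolation=cv2.INTER_CUBIC)]
cv2.imwrite("pics/b.png",np.hstack(a))
r=np.hypot(39.5,39.5);print(proj("top",toW([[45.5,-45.5,15+170*np.cos(np.arcsin(r/147.5))]])), proj("scene",toW([[39.5,-39.5,15+147.5*np.cos(np.arcsin(r/147.5))]])))
E
```

```text
13.8667 [[-268.6  259.3  410.5]] [-179.96   -0.    165.79] [-0.03  0.2   0.52] 0.755988875683463
[302 193  12  13  87] [306.54 198.96] [ 44.8 -39.5 152.7]
[[257.16680606 180.12924695]] [[305.43163062 198.56186161]]
```

View pics/b.png

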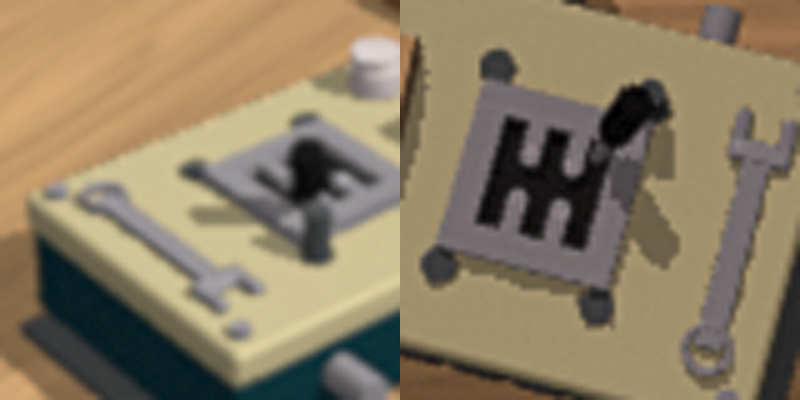

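The lever leans into the far right slot end next to the pin. In the top crop the grip is at about (635,110) and the stem at the slot's end at (600,150). The measured scene position is about 1 px from the predicted home position. The other things are undisturbed and the hand is clear.

```bash
python3 -c "
from bench import env
print(env.finish_job())"
```

```text
the job is handed in; nothing more can be done
None
```

The gear lever is home in the far right slot, next to the marker pin. I pushed it there with the closed fingertips (about 8 N at the end stop), moved the hand clear and handed the job in at about 14 s. The loose things on the gearbox that the last picture showed had not moved.

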